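Clamp a fresh moulding in the handwheel fixture

TASK

Lift the white moulding out of its mould and set it down flat, rib up, in the clamping fixture, lengthwise along the fence between fence and pad, and let go. Then wind the handwheel by its revolving handle until the pad holds the moulding snugly against the fence, so that it stays clamped when you let go of the handle; stop as soon as you feel it tighten, because more would crack the moulding. Leave the other things on the worktop where they are.

Things in the scene. Friction and masses are not known exactly. Their poses are not given: they have to be found in the camera images.
- moulding: White glass-fibre moulding, about 0.22 kg: flat base 120 (x) x 56 (y) x 16 mm high, in its middle an upright rib 84 mm long (x), 12 mm thick (y), top 61 mm above the underside. Origin: centre of the underside; z up, x along the rib. Same after a half turn. Pinch the rib across y, about 45 mm above the underside.
- mould: Grey open mould, a fixed block 170 (x) x 104 (y) x 40 mm high with a cavity 124 x 60 mm, 16 mm deep, in its top; the moulding lies in it, x along the mould's x, with 2 mm of play all round, and lifts straight up. Origin: centre of the underside.
- fixture: Clamping fixture, fixed; origin at worktop height, z up. Base plate 165 (x) x 550 mm (y); its top, the bed, is 20 mm above the origin. The fence, a steel bar 130 mm long along x, centred on x = 0, 20 mm high over the bed, is adjustable: its face (to +y) is fixed somewhere between y = -156 and -144 mm. The pad closes to -y, towards it. The handwheel stands at x = +40, y = +130 mm.
- rail (a point): Point of the fixed grab rail over the wheel: steel bar 25 mm thick along the fixture's y, centre line at x = 85, z = 305 mm in the fixture's frame, from y = 20 to an upright post at y = 350 mm; this point is at y = 130. An upright tool's body would strike it on the far half of the turn; a tool leaning along the wheel's axis passes under and in front of it.
- wheel_centre (a point): Centre of the handwheel, at (40, 130, 120) mm in the fixture's frame, whose axes the point has. The wheel's axis leans 30 degrees from vertical to the fixture's -x: direction (-0.5, 0, 0.866) in the fixture's frame. Wheel 150 mm across; its face, where the handle stands, is 8 mm above this point along the axis.
- handle_grip (a point): Middle of the handle, the place to grip: smooth black grip 22 mm thick, 58 mm long, parallel to the wheel's axis and 58 mm from it; this point is 48 mm from the wheel centre along the axis; the handle ends 22 mm beyond. It spins freely on its pin (point x and y may point anywhere, z is along the axis), so the tool can keep one orientation all the way round.
- wheel (a joint): Handwheel angle, rad, 1 to 5 at the start; grows clockwise seen looking down on its face, which closes the pad. At 0 the handle is on the fixture's +x side (uphill, under the rail); growing takes it to -y, -x, then +y. Friction 0.15 N m (about 3 N at the handle); it stays where left and holds the pad against up to about 30 N.
- pad: The sliding steel pad, geared to the wheel: moves to the fence (-y) 5 mm per rad. Origin: bottom edge of its face, mid-length, 0 mm above the bed; axes are the fixture's. Face 90 mm long (x), 20 mm high, at y = -39 mm in the fixture's frame at wheel angle 0. It pushes the moulding along to the fence, and meets firm resistance between 9.8 and 12.2 rad.
- pad_face (a point): Centre of the pad's face, 10 mm above the bed. The pad stands on rubber blocks: once the moulding is against the fence, its force rises 12 N per mm (60 N per rad of the wheel), and each 10 N of it takes about 0.9 N more at the handle. Well clamped is 10 to 30 N on the pad; above 70 N the moulding cracks.
- tape: Bystander: roll of tape lying flat, 90 mm across, 25 mm high. To be left alone.
- meter: Bystander: yellow hand meter lying flat, 75 x 150 x 40 mm. To be left alone.
- screwdriver: Bystander: screwdriver lying on the worktop, about 200 mm long. To be left alone.
- tin: Bystander: closed tin, 84 mm across, 100 mm high. To be left alone.
- cup: Bystander: white mixing cup, 80 mm across, 90 mm high. To be left alone.
- trap: Bystander: white drain trap, a U of pipe lying flat, about 90 x 145 x 40 mm. To be left alone.
- brush: Bystander: paint brush lying on the worktop, about 200 mm long. To be left alone.
Not all that is in view belongs to the job. Leave any orange or turquoise look-alike of the moulding alone.

How it is judged:
On the way, in this order (a step that is already met when the one before it is completed fails the run):
1. the moulding is lifted clear of its mould (z of moulding in the frame of mould above 0.05 m), for 0.1 s.
2. the moulding lies flat in the fixture between fence and pad, let go, not yet clamped (x of moulding in the frame of fixture between -0.03 and 0.03 m and z of moulding in the frame of fixture between 0.016 and 0.024 m and angle between moulding's own z axis and vertical below 0.06 rad and y of moulding in the frame of fixture between -0.134 and -0.06 m and contact force between the fingers and moulding below 0.1 N and contact force between pad and moulding below 2 N and angle between the x axis of moulding and the x axis of fixture, either way round below 0.35 rad), for 0.2 s.
3. the pad presses the moulding against the fence (contact force between pad and moulding above 5 N), for 0.2 s.
At the end, for the whole second after the job is handed in: The moulding lies flat on the bed (within 4 mm and 3.4 degrees), within 30 mm of the middle of the clamping place, parallel to the fence (within 2.9 degrees) and nipped between fence and pad, the pad still pressing on it with more than 5 N, moulding and wheel at rest, both let go (x of moulding in the frame of fixture between -0.03 and 0.03 m and z of moulding in the frame of fixture between 0.016 and 0.024 m and angle between moulding's own z axis and vertical below 0.06 rad and y of moulding in the frame of fixture between -0.134 and -0.11 m and angle between the x axis of moulding and the x axis of fixture, either way round below 0.05 rad and contact force between pad and moulding above 5 N and contact force between the fingers and moulding below 0.1 N and velocity of joint wheel between -0.05 and 0.05 rad/s and linear speed of moulding below 0.02 m/s); the robot touches nothing.
It fails at once if the pad presses the moulding with more than 70 N (cracked) (contact force between pad and moulding above 70 N).
It fails at once if a bystander is moved by more than 30 mm (distance of any of tape, meter, screwdriver, tin, cup, trap, brush from where it was at the start of the episode above 0.03 m).
It also fails if it takes over 72 s, if anything falls off the work surface, if the arm or the gripper's body presses on something with over 40 N, if the wrist force passes 120 N, or if a joint passes its speed limit or range.

ROBOT

A 7-joint arm with a two-finger parallel gripper is mounted at the origin on the work surface. World frame = base frame: x ahead of the robot, y to its left, z up, the work surface at z = 0. Lengths are in m, angles in rad, forces in N, time in s.
With the tool pointing down it reaches from about 0.4 to 0.925 m from the base axis. Payload 4.1 kg.
Tool frame: the origin (TCP) lies on the centre line of the jaws, within the pads' length; the fingertips stand 8 mm ahead of it and the grasp point (between the pads) lies 11 mm behind it; z points along the fingers, y is the line along which they close (so a half turn about z gives the same grasp; the last joint's range is limited). The gripper opens to 85 mm and grips with 20 to 120 N. Pads are 22 mm wide; open, the fingers measure 114 mm over their backs; the gripper's body (76 mm by 85 mm) begins 54 mm behind the grasp point. The pads swing forward as they close: fully open they stand 13 mm farther back than shut.
Start: joints at [1.196, 0.398, 0.045, 1.537, -0.019, 1.207, -0.051], TCP at [0.177, -0.625, 0.239] pointing down, gripper open.
Joint ranges: [-2.82, 2.82], [-0.49, 2.23], [-1.37, 1.46], [0, 2.46], [-1.36, 4.5], [0.23, 2], [-2.94, 2.94]. Speed limits (rad/s): [2.57, 2.57, 3.14, 3.14, 3.14, 3.14, 3.14].

INTERFACE

Orientations are given as a 3x3 rotation matrix whose columns are the frame's x, y, z axes.
In Python, from rig import * gives the robot as it stands. Calls block until the motion is done:
- reach(position, orientation): joint-space move of the TCP to a pose.
- move_l(position, orientation=None, v=0.15): straight line of the TCP; orientation=None keeps the orientation; v is the mean speed in m/s.
- move_joints(angles): joint-space move.
- set_gripper(opening, force=None): finger opening in m; force is the grip in N (None keeps the last); returns when the fingers have stopped.
- pause(seconds).
- solve_ik(position, orientation): joint angles nearest the present ones, or None.
- read_camera(name): name is "side" or "top" or "wrist"; returns a dict with "img" (420x560x3 uint8, red, green, blue), "intrinsics" (3x3 intrinsics, pixels), "k1" (the pictures are not rectified: a ray, as slopes to the right and down, at radius r is drawn at 1 + k1 r^2 times it, then the intrinsics apply), "extrinsics" (4x4, takes a point from camera to world coordinates). Camera axes: x right, y down, z forward; pixel columns grow to the right and rows downward; lengths in m; the calibration is good to about 2 mm. A picture is of the moment at which its call begins. There is no depth.
A pose or a line that the arm cannot do raises Unreachable and nothing moves.
- hand_in(): hands the job in; it is judged then, once.
Trained networks look in a picture, given as the dict that the camera call returned (one of the last four; its "shot" number tells which), for a name from the list of things; names that differ only in an ending like _2 or _b are one class to them, and where a whole thing is asked for, a point or a joint stands for the part that bears it (a point fixed in the world has none). Each returns a list of dicts, best first, with "conf" (0 to 1); they miss things now and then, are a little off and sometimes report something else, mostly with a low value. They report only what shows in the picture. A call takes as long as a camera call. They do not tell look-alikes from the thing itself.
- recognise(picture, target): "bbox" ([left, top, right, bottom] in pixels, round what is visible of it).
- masks_of(picture, target): "pixels" (420x560 bool, what is visible of it) and "bbox" ([left, top, right, bottom] in pixels, round what is visible of it).
Readings, each from a call of its own:
- get_clock(): time.
- get_joints(): joint angles.
- get_joint_vel(): joint speeds.
- get_joint_torque(): joint torques, N m.
- get_tcp_pos(): TCP position.
- get_tcp_rot(): TCP orientation.
- get_force(): force on the tool from outside, world axes, zero at the start.
- get_torque(): the same for the moment, N m.
- get_finger_gap(): finger opening in m.
- get_grip_force(): force on a finger pad.
Only numpy, scipy, OpenCV 4.12 (cv2) and the standard library are available. Lean on these libraries where they do the work, as an engineer would, in place of code of your own. Each camera call takes 0.05 s, during which the arm holds its last target. There are 200 camera calls.

## Working session

There is one attempt and no reset: what is moved stays moved. The work goes in short steps, each a Python script; the robot and the scene stay as the last script left them, time stands still between calls to the robot, and variables do not carry over. Pictures are saved under pics/ and viewed, at most 10 in all, crops included, and the job is handed in when it is done.

```bash
ls; mkdir -p pics; python3 - <<'E'
from rig import *
import cv2,numpy as np
ims=[]
for n in("side","top","wrist"):
    p=read_camera(n); np.set_printoptions(precision=4,suppress=True)
    print(n,p["intrinsics"].tolist() if hasattr(p["intrinsics"],'tolist') else p["intrinsics"],p["k1"]);print(np.array(p["extrinsics"]))
    cv2.imwrite(f"pics/{n}0.png",p["img"][:,:,::-1])
    for t in("moulding","mould","fixture","wheel","handle_grip","pad"):
        for d in recognise(p,t)[:3]: print(t,np.round(d["bbox"]),round(d["conf"],2))
print(get_clock())
E
```

```text
pics
side [[422.83085926901305, 0.0, 276.29301483660043], [0.0, 422.83085926901305, 212.79249673855895], [0.0, 0.0, 1.0]] -0.03560660787343874
[[ 0.9651 -0.1389  0.2218  0.1889]
 [-0.2617 -0.5238  0.8106 -1.2205]
 [ 0.0036 -0.8404 -0.5419  0.8798]
 [ 0.      0.      0.      1.    ]]
moulding [240. 347. 290. 383.] 0.77
moulding [229. 292. 254. 330.] 0.69
moulding [286. 268. 325. 305.] 0.67
mould [271. 268. 339. 318.] 0.75
fixture [265. 110. 335. 257.] 0.64
fixture [221. 196. 244. 222.] 0.33
wheel [277. 167. 320. 192.] 0.55
handle_grip [278. 172. 286. 183.] 0.65
pad [290. 223. 316. 228.] 0.54
top [[441.9684144233738, 0.0, 288.11013624126167], [0.0, 441.9684144233738, 206.77731459615893], [0.0, 0.0, 1.0]] -0.04594939497063109
[[ 0.0194 -0.9896  0.1425  0.2989]
 [-0.9998 -0.0194  0.0013 -0.1765]
 [ 0.0015 -0.1425 -0.9898  1.3585]
 [ 0.      0.      0.      1.    ]]
moulding [342. 251. 378. 283.] 0.92
moulding [308. 298. 348. 332.] 0.84
moulding [333. 180. 369. 222.] 0.6
mould [324. 168. 376. 230.] 0.6
mould [159. 228. 213. 256.] 0.29
mould [ 81.  90. 300. 200.] 0.22
fixture [ 84.  93. 298. 203.] 0.79
fixture [162. 118. 214. 170.] 0.45
wheel [162. 120. 212. 168.] 0.66
pad [245. 156. 255. 186.] 0.53
pad [336. 178. 370. 224.] 0.25
wrist [[370.51297970602184, 0.0, 278.7090627703439], [0.0, 370.51297970602184, 210.92569347742398], [0.0, 0.0, 1.0]] -0.049145690831518644
[[ 0.2713 -0.9185 -0.2877  0.2505]
 [-0.9625 -0.2589 -0.0812 -0.6047]
 [ 0.0001  0.299  -0.9543  0.3724]
 [ 0.      0.      0.      1.    ]]
moulding [ 72.   1. 132.  27.] 0.73
moulding [234.   3. 305.  61.] 0.6
moulding [  0.  49.  22. 109.] 0.55
1.05
```

View pics/side0.png

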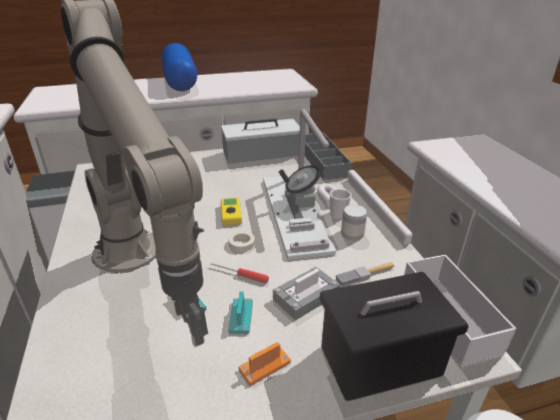

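View pics/top0.png

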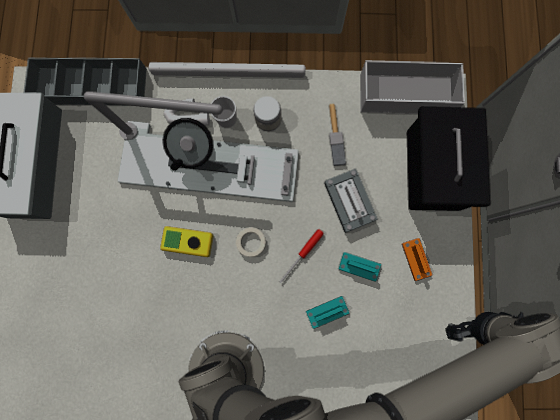

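The side view shows the white moulding in the grey mould at about (308,290), with the fixture behind it at (297,215). In the top view the mould is at (350,200), the fence at (290,175), the pad at (250,170), the wheel at (188,143) and the handle near (177,163). Next I'll make rough position estimates and move the wrist camera over both.

```bash
cat > h.py <<'E'
from rig import *
import numpy as np,cv2
from scipy.optimize import least_squares,minimize
np.set_printoptions(precision=4,suppress=True)
def A(p): return np.array(p["intrinsics"]),float(p["k1"]),np.array(p["extrinsics"])
def ray(c,uv):
    K,k,E=c; d=cv2.undistortPoints(np.array(uv,float).reshape(-1,1,2),K,np.array([k,0,0,0,0.]))[:,0]
    return E[:3,3],np.c_[d,np.ones(len(d))]@E[:3,:3].T
def onz(c,uv,z):
    o,d=ray(c,uv); return o+d*((z-o[2])/d[:,2])[:,None]
def proj(c,P):
    K,k,E=c; q=(np.atleast_2d(P)-E[:3,3])@E[:3,:3]
    s=q[:,:2]/q[:,2:]; s=s*(1+k*(s**2).sum(1))[:,None]
    return s@K[:2,:2].T+K[:2,2]
def Rz(a): c,s=np.cos(a),np.sin(a); return np.array([[c,-s,0],[s,c,0],[0,0,1.]])
def down(a): # tool pointing down, tool y axis at yaw a
    y=np.array([np.cos(a),np.sin(a),0]); z=np.array([0,0,-1.]); return np.c_[np.cross(y,z),y,z]
def box(x,y,z0,z1): return np.array([[a,b,c] for a in(-x/2,x/2) for b in(-y/2,y/2) for c in(z0,z1)])
def sil(c,parts,pose):
    m=np.zeros((420,560),np.uint8)
    for b in parts:
        u=proj(c,b@Rz(pose[3]).T+pose[:3]); h=cv2.convexHull((u*16).round().astype(np.int32))
        cv2.fillConvexPoly(m,h,255,cv2.LINE_AA,4)
    return m/255.
def fit(views,parts,p0,free=(0,1,2,3),step=(.006,.006,.006,.08)):
    # views: [(cam,mask)]; soft IoU fit
    p0=np.array(p0,float); free=list(free)
    def cost(q):
        p=p0.copy(); p[free]=q; e=0
        for c,m in views:
            s=sil(c,parts,p); e+=np.abs(s-m).sum()/max(m.sum(),1)
        return e/len(views)
    S=np.vstack([p0[free]]+[p0[free]+np.eye(len(free))[i]*step[f] for i,f in enumerate(free)])
    r=minimize(cost,p0[free],method="Nelder-Mead",options=dict(initial_simplex=S,maxiter=250,xatol=1e-5,fatol=1e-5))
    p=p0.copy();p[free]=r.x; return p,r.fun
MOULD=[box(.17,.104,0,.04)]
MLD=[box(.12,.056,0,.016),box(.084,.012,.016,.061)]
def save(p,n): cv2.imwrite(f"pics/{n}.png",p["img"][:,:,::-1])
E
python3 - <<'E'
from h import *
T=read_camera("top");S=read_camera("side");t=A(T);s=A(S)
print("mould ctr",onz(t,[[350,200]],.04),"yaw pts",onz(t,[[335,179],[366,224]],.06))
print("fix corners",onz(t,[[126,122],[120,182],[295,202],[299,150]],.02))
v=[]
for p in(T,S):
    m=[d for d in masks_of(p,"mould") if d["conf"]>.5]
    if m: print(m[0]["bbox"],m[0]["pixels"].sum()); v.append((A(p),m[0]["pixels"].astype(float)))
P=onz(t,[[350,200]],.04)[0]
for y0 in(.4,-.9): print(fit(v,MOULD,[P[0],P[1],0,y0]))
for p in(T,S):
  for n in("wheel_centre","wheel","handle_grip","pad","pad_face"):
    for d in masks_of(p,n)[:2]: print(n,d["bbox"],round(d["conf"],2))
E
```

```text
mould ctr [[ 0.5131 -0.3615  0.04  ]] yaw pts [[ 0.5727 -0.3137  0.06  ]
 [ 0.4389 -0.4061  0.06  ]]
fix corners [[ 0.7531  0.3444  0.02  ]
 [ 0.5591  0.3485  0.02  ]
 [ 0.5068 -0.1956  0.02  ]
 [ 0.6712 -0.2053  0.02  ]]
[322.3, 170.6, 377.3, 234.0] 1058
[270.6, 266.7, 340.5, 322.5] 1205
(array([ 0.5163, -0.3615, -0.0049,  0.3927]), np.float64(0.9365850940773206))
(array([ 0.5168, -0.3618, -0.0046,  0.4031]), np.float64(0.9372235482369182))
wheel_centre [83.3, 92.0, 298.7, 201.4] 0.58
wheel [160.4, 116.8, 214.4, 168.3] 0.57
wheel [82.3, 91.3, 297.9, 199.1] 0.51
handle_grip [173.1, 158.6, 183.6, 166.7] 0.66
pad [246.8, 158.2, 254.9, 186.1] 0.61
pad_face [243.3, 154.2, 258.7, 183.8] 0.49
wheel_centre [263.5, 110.8, 334.8, 260.4] 0.67
wheel_centre [219.6, 197.5, 244.1, 223.2] 0.4
wheel [276.9, 164.2, 318.3, 193.0] 0.84
handle_grip [278.1, 168.2, 287.9, 184.9] 0.57
pad [289.5, 222.2, 317.8, 230.5] 0.45
```

```bash
python3 - <<'E'
from h import *
import pickle
R=get_tcp_rot(); print(R, get_tcp_pos())
shots=[]
def go(p,a):
    for k in(a,a+np.pi):
        q=solve_ik(p,down(k))
        if q is not None: c.append((np.abs(np.array(q)-get_joints()).max(),k,q))
for name,p,a in[("m1",[.50,-.36,.30],.6+np.pi/2),("m2",[.56,-.30,.30],.6+np.pi/2),("f1",[.60,-.02,.46],-.12+np.pi/2),("f2",[.52,.10,.46],-.12+np.pi/2),("f3",[.62,.08,.5],-.12)]:
    c=[];go(p,a)
    if not c: print(name,"unreach");continue
    c.sort(key=lambda x:x[0]); 
    reach(p,down(c[0][1])); print(name,c[0][1],get_clock(),np.array(get_joints()))
    P=read_camera("wrist"); save(P,name)
    M={}
    for n in(("moulding","mould") if name[0]=="m" else ("pad","wheel","handle_grip","fixture")):
        M[n]=masks_of(P,n)[:3]
        for d in M[n]: print("  ",n,np.round(d["bbox"]),round(d["conf"],2),d["pixels"].sum())
    shots.append((name,A(P),P["img"],M))
pickle.dump(shots,open("shots.pkl","wb"))
E
python3 -c "
import cv2,numpy as np
a=[cv2.imread(f'pics/{n}.png') for n in('m1','f1','f2','f3')]
a=[cv2.resize(x,(400,300),interpolation=cv2.INTER_AREA) for x in a if x is not None]
cv2.imwrite('pics/mos.png',np.vstack([np.hstack(a[:2]),np.hstack(a[2:4])]))"
```

```text
[[ 0.9622  0.2723  0.    ]
 [ 0.2723 -0.9622 -0.0001]
 [-0.      0.0001 -1.    ]] [ 0.177  -0.6255  0.2393]
m1 5.312388980384689 3.3083 [ 0.6854  0.3041 -0.1645  1.5346  0.0522  1.3078 -0.4596]
   moulding [171. 247. 266. 340.] 0.87 4161
   moulding [ 55. 302. 108. 351.] 0.66 1351
   moulding [258.  96. 324. 213.] 0.65 5629
   mould [232.  67. 354. 238.] 0.95 9535
m2 5.312388980384689 3.8917 [ 0.5753  0.3418 -0.2045  1.485   0.0701  1.3224 -0.6033]
   moulding [328. 356. 377. 406.] 0.86 1612
   moulding [270. 175. 338. 285.] 0.82 4981
   moulding [191. 307. 277. 396.] 0.74 3779
   mould [249. 153. 365. 307.] 0.75 8275
f1 4.59238898038469 5.275 [ 0.1552  0.2441 -0.2507  1.277   0.061   1.6289 -1.778 ]
   pad [289. 115. 306. 173.] 0.92 514
   wheel [ 97.  98. 221. 200.] 0.91 7945
   handle_grip [141. 165. 161. 200.] 0.87 646
   handle_grip [290. 113. 307. 172.] 0.69 529
   fixture [  0.  63. 395. 203.] 0.63 42499
f2 4.59238898038469 6.1583 [ 0.023   0.1067 -0.3304  1.4388  0.0355  1.6012 -1.9947]
   pad [368.  46. 390. 110.] 0.87 789
   pad [224.  90. 243. 126.] 0.35 606
   wheel [183.   2. 314. 128.] 0.85 11394
   handle_grip [225.  88. 246. 124.] 0.93 631
   fixture [  0.   0. 478. 143.] 0.58 46629
f3 -0.12 7.8167 [ 0.1043  0.3171 -0.4447  1.1114  0.1364  1.7408 -0.4182]
   pad [249. 215. 304. 232.] 0.77 447
   pad [204. 329. 301. 395.] 0.24 2787
   wheel [232.  63. 356. 176.] 0.95 9333
   handle_grip [234.  99. 267. 113.] 0.88 517
   fixture [215.   3. 392. 292.] 0.73 37514
```

View pics/mos.png

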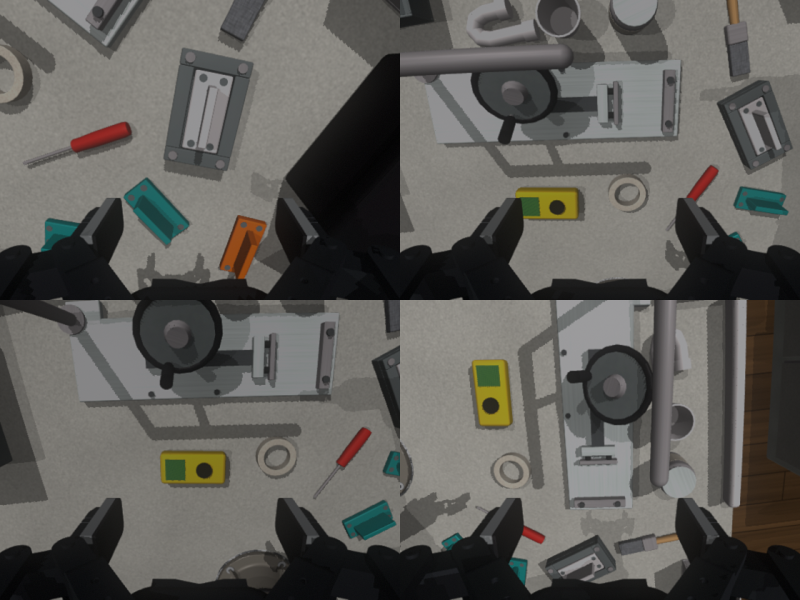

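The mosaic shows the moulding in its mould (m1 at about (290,155) full scale). The fixture shows in f1, f2 and f3, with the handle on its -x side, clear of the rail. Next I'll fit the poses and enlarge the fixture views to pick corners.

```bash
python3 - <<'E'
from h import *
import pickle
s={x[0]:x for x in pickle.load(open("shots.pkl","rb"))}
def pick(n,t,ctr):
    c=s[n][1];u=proj(c,ctr)[0]
    return min(s[n][3][t],key=lambda d:np.hypot(*(np.array(d["bbox"]).reshape(2,2).mean(0)-u)))["pixels"].astype(np.uint8)
def hull(m):
    o=np.zeros_like(m);p=cv2.findNonZero(cv2.morphologyEx(m,cv2.MORPH_OPEN,np.ones((3,3))));cv2.fillConvexPoly(o,cv2.convexHull(p),1);return o.astype(float)
g=[.515,-.362,.03]
vm=[(s[n][1],hull(pick(n,"mould",g))) for n in("m1","m2")]
vl=[(s[n][1],pick(n,"moulding",g).astype(float)) for n in("m1","m2")]
print("mould",fit(vm,MOULD,[.515,-.362,0,.6]),fit(vm,MOULD,[.515,-.362,0,.6],(0,1,3)))
print("mld",fit(vl,MLD,[.515,-.362,.024,.6]),fit(vl,MLD,[.515,-.362,.024,.6],(0,1,3)))
a=s["f1"][2][50:215,0:420,::-1];b=s["f2"][2][0:150,90:490,::-1]
a=cv2.resize(a,(798,int(165*1.9)),interpolation=cv2.INTER_CUBIC);b=cv2.resize(b,(798,285))[:,:798]
cv2.imwrite("pics/c1.png",np.vstack([a[:313],b]))
E
```

```text
mould (array([ 0.5134, -0.3639, -0.0026,  0.395 ]), np.float64(0.01729450806912379)) (array([ 0.5134, -0.3635,  0.    ,  0.3965]), np.float64(0.021882697751427337))
mld (array([ 0.5118, -0.3663,  0.0122,  0.4042]), np.float64(0.04291362951319558)) (array([ 0.5132, -0.3645,  0.024 ,  0.4031]), np.float64(0.08481436422341654))
```

View pics/c1.png

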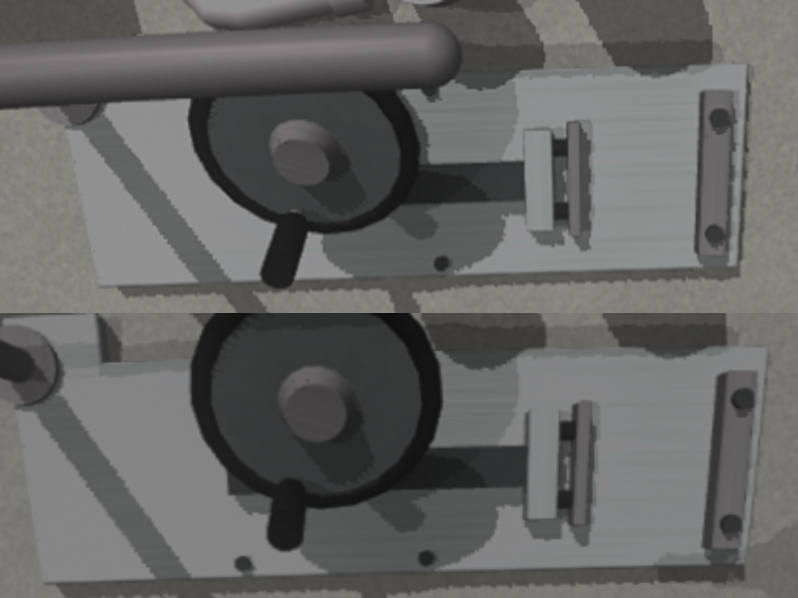

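```bash
cat > fx.py <<'E'
from h import *
import pickle
s={x[0]:x for x in pickle.load(open("shots.pkl","rb"))}
ct={n:A(read_camera(n)) for n in("top","side")}; c1,c2,c3=[s[n][1] for n in("f1","f2","f3")]
ax=np.array([-.5,0,.866]);e1=np.array([.866,0,.5]);e2=np.array([0,-1.,0])
def hp(th,h=.048): return np.array([.04,.13,.12])+ax*h+.058*(np.cos(th)*e1+np.sin(th)*e2)
def W(p,q): return np.array(q)@Rz(p[3]).T+p[:3]
def cen(n,t):
    return np.argwhere(s[n][3][t][0]["pixels"]).mean(0)[::-1]
def obs(p):
    x0=p[4];yf=p[5];th=p[6];yp=p[7];R=.0825
    L=[]
    def o(c,pt,uv,w=1): L.append(((proj(c,W(p,pt))[0]-np.array(uv))*w))
    for c,fr,nr,nl in((c1,(393.7,84.2),(389.5,189),(52.6,199.5)),(c2,(474.5,18.4),(463.9,131.3),(112.1,140.3))):
        o(c,[R,x0-.275,.02],fr);o(c,[-R,x0-.275,.02],nr);o(c,[-R,x0+.275,.02],nl)
    for c,a,b in((c1,(370,97.9),(368.9,181.6)),(c2,(452.4,31.1),(447.4,122.1))):
        o(c,[.065,yf,.04],a);o(c,[-.065,yf,.04],b)
    for c,a,b in((c1,(305.3,114.7),(305.3,174.2)),(c2,((592/1.995)+90,(401-313)/1.9),(588/1.995+90,(523-313)/1.9))):
        o(c,[.045,yp,.04],a);o(c,[-.045,yp,.04],b)
    for c,n in((c1,"f1"),(c2,"f2"),(c3,"f3")): o(c,hp(th,.046),cen(n,"handle_grip"),.7)
    o(ct["top"],hp(th,.046),(178.3,162.6),.5);o(ct["side"],hp(th,.046),(282.5,177),.5)
    return np.array(L)
r=least_squares(lambda p:obs(p).ravel(),[.62,.07,0,-.12,0,-.15,3.5,-.058],loss="soft_l1",x_scale=[.01]*3+[.05]+[.01]*2+[.1,.01])
FP=r.x
E
python3 - <<'E'
from fx import *
print(FP,"pad->th",(-.039-FP[7])/.005);print(obs(FP).round(1).tolist())
a=np.linspace(0,2*np.pi,60)
for n,c in(("f1",c1),("f2",c2),("f3",c3)):
    ring=np.array([W(FP,[np.array([.04,.13,.12])+.075*(np.cos(t)*e1+np.sin(t)*e2)])[0] for t in a]);u=proj(c,ring)
    print(n,u.min(0),u.max(0),s[n][3]["wheel"][0]["bbox"])
print("wheel",W(FP,[.04,.13,.12]),"handle",W(FP,hp(FP[6])),"rail",W(FP,[.085,.13,.305]))
pl=[0,(FP[5]+FP[7])/2,.02];print("place",W(FP,pl))
np.save("FP.npy",FP)
E
```

```text
[ 0.6103  0.0258 -0.0072 -0.0959  0.051  -0.1853  2.9442 -0.0902] pad->th 10.243787693962432
[[0.3, -0.2], [-1.5, 1.9], [0.8, 0.7], [0.6, 0.1], [-0.6, 2.0], [0.0, 1.6], [1.1, -1.2], [-1.4, 2.2], [1.7, -1.9], [-1.8, 1.1], [0.5, -2.3], [0.9, -1.5], [-0.4, -1.4], [-1.5, -0.1], [0.5, -0.3], [0.1, -0.1], [0.0, -0.4], [-0.8, 1.5], [0.3, -0.1]]
f1 [75.5409 69.2044] [196.6857 169.3149] [96.6, 97.8, 221.2, 200.5]
f2 [158.4779 -24.5275] [284.2432 100.1211] [182.8, 2.0, 313.5, 127.5]
f3 [257.3067  35.4825] [357.8276 151.337 ] [232.5, 62.8, 356.5, 175.9]
wheel [0.6626 0.1514 0.1128] handle [0.5886 0.1471 0.1259] rail [0.7074 0.1471 0.2978]
place [ 0.5972 -0.1113  0.0128]
```

```bash
python3 - <<'E'
t=open("fx.py").read()
t=t.replace("    return np.array(L)","""    for c,l,rr,b in((c1,99.5,220.5,172),(c2,185.7,311,102)):
        u=proj(c,W(p,RING)); L.append(np.array([u[:,0].min()-l,u[:,0].max()-rr])); L.append(np.array([u[:,1].max()-b,0]))
    u=proj(c3,W(p,RING)); L.append(np.array([u[:,1].min()-62.8,u[:,1].max()-175.9]))
    return np.array(L)""").replace("def W(p","RING=np.array([np.array([.04,.13,.12])+.003*ax+.075*(np.cos(t)*e1+np.sin(t)*e2) for t in np.linspace(0,6.283,120)])\ndef W(p").replace("[.62,.07,0,-.12,0,","[.62,.0,0,-.1,.08,")
open("fx.py","w").write(t)
E
python3 - <<'E'
from fx import *
print(FP,"pad->th",(-.039-FP[7])/.005);print(obs(FP).round(1).tolist())
print("wheel",W(FP,[.04,.13,.12]),"handle",W(FP,hp(FP[6])),"rail",W(FP,[.085,.13,.305]))
np.save("FP.npy",FP)
# plan checks
from scipy.spatial.transform import Rotation as Ro
yaw=FP[3]
Rf=Rz(yaw)
q=get_joints()
for name,p,a in(("pick",[.5133,-.364,.09],.4+np.pi/2),("place",W(FP,[0,(FP[5]+FP[7])/2,.07]),yaw+np.pi/2)):
    for k in(a,a-np.pi):
        print(name,p,k,solve_ik(p,down(k)))
for lean in(30,35,40):
  z=Rf@np.array([np.sin(np.radians(lean)),0,-np.cos(np.radians(lean))])
  x0=Rf@np.array([0,1.,0])
  for spin in np.arange(0,360,30):
    y=Ro.from_rotvec(z*np.radians(spin)).apply(x0);R=np.c_[np.cross(y,z),y,z]
    n=0;qs=[]
    for th in np.linspace(0,6.28,13):
        for j in(0,):
            s_=solve_ik(W(FP,hp(th)),R);n+=s_ is not None
            if s_ is not None: qs.append(s_)
    print(lean,spin,n,np.ptp(np.array(qs),0) if qs else "")
E
```

```text
[ 0.6063 -0.0066 -0.006  -0.0911  0.084  -0.1524  3.5093 -0.0575] pad->th 3.6975849127673515
[[0.1, -0.2], [-1.3, 2.1], [0.7, 2.4], [0.5, 0.0], [-0.2, 2.2], [-0.0, 3.4], [0.9, -1.0], [-1.2, 2.5], [1.6, -1.9], [-1.4, 1.3], [0.4, -1.8], [1.1, -0.9], [-0.4, -1.0], [-1.2, 0.4], [0.3, -0.3], [0.2, -0.5], [0.3, -0.1], [-0.8, 1.3], [0.4, -0.4], [0.5, 1.0], [-0.7, 0.0], [-0.6, 0.6], [-0.1, 0.0], [-0.9, -1.1]]
wheel [0.6579 0.1193 0.114 ] handle [0.5892 0.1465 0.1285] rail [0.7027 0.1152 0.299 ]
pick [0.5133, -0.364, 0.09] 1.9707963267948965 [ 0.8834  0.5374 -0.4507  1.7221  0.2785  0.946   2.2944]
pick [0.5133, -0.364, 0.09] -1.1707963267948966 [ 0.6356  0.5054 -0.1157  1.7294  0.0708  0.9109 -0.6799]
place [ 0.5967 -0.1111  0.064 ] 1.479685729767697 [ 0.5095  0.5504 -0.5237  1.7929  0.3433  0.8898  1.3104]
place [ 0.5967 -0.1111  0.064 ] -1.661906923822096 [ 0.2524  0.5075 -0.1813  1.8003  0.1175  0.8442 -1.6465]
30 0 13 [0.2248 0.1042 0.0525 0.269  0.2364 0.1873 0.4258]
30 30 13 [0.2202 0.1025 0.0574 0.2691 0.2467 0.1857 0.4337]
30 60 13 [0.2202 0.0992 0.049  0.2689 0.2582 0.1803 0.4413]
3
[... 1300 characters left out ...]
869 0.2605 0.4024 0.1986 0.5219]
40 30 13 [0.2304 0.0883 0.1559 0.2593 0.4316 0.1995 0.5435]
40 60 13 [0.2683 0.0825 0.1986 0.258  0.4708 0.1647 0.5725]
40 90 13 [0.2556 0.0816 0.1866 0.2565 0.5323 0.1664 0.6226]
40 120 13 [0.4867 0.0802 0.4416 0.2499 0.5947 0.1759 0.6486]
40 150 12 [1.2923 0.3471 1.587  0.2323 0.755  0.635  0.6224]
40 180 12 [1.127  0.4685 1.4197 0.2592 2.9194 0.1786 5.7547]
40 210 13 [2.1848 0.4685 2.422  0.2462 2.9194 0.3975 4.2012]
40 240 13 [2.1848 0.4685 2.422  0.2462 2.9194 0.3975 4.2012]
40 270 13 [1.9582 0.4001 2.4222 0.2875 2.8806 0.6039 3.941 ]
40 300 13 [0.2085 0.103  0.0789 0.2607 0.3423 0.2107 0.4751]
40 330 13 [0.2434 0.0915 0.0479 0.2597 0.3686 0.1907 0.4926]
```

The fixture fit agrees with the text: fence at -152 mm, wheel angle about 3.5 by handle and 3.7 by pad. Now I'll pick the moulding.

```bash
python3 - <<'E'
from fx import *
f=[0,1,3,4,5,6,7]
def full(q): p=np.zeros(8);p[f]=q;return p
FZ=full(least_squares(lambda q:obs(full(q)).ravel(),FP[f],loss="soft_l1").x); print("z=0 fit",FZ); np.save("FP.npy",FZ)
R=down(.4-np.pi/2);X=[.5133,-.364]
reach([*X,.16],R); set_gripper(.06); move_l([*X,.058],v=.12); print(get_force())
set_gripper(0,60); print("gap",get_finger_gap(),get_grip_force())
move_l([*X,.17],v=.12); print("gap",get_finger_gap(),get_force(),get_clock())
c=[W(FZ,[0,-.105,.0])[0],W(FZ,[0,-.105,0])[1]]
reach([*c,.17],down(FZ[3]-np.pi/2)); print(c,get_finger_gap(),get_clock())
p=read_camera("side");save(p,"s2");q=read_camera("top")
print([(np.round(d["bbox"]),d["conf"]) for d in recognise(q,"moulding")])
a=cv2.resize(p["img"][150:320,200:380,::-1],None,fx=2.2,fy=2.2);b=cv2.resize(q["img"][90:260,200:380,::-1],None,fx=2.2,fy=2.2)
cv2.imwrite("pics/held.png",np.hstack([a,b]))
E
```

```text
z=0 fit [ 0.6063 -0.0074  0.     -0.0913  0.0856 -0.1497  3.5103 -0.0556]
[-0.5583  1.1192 -0.2931]
gap 0.011277000936674284 60.35230994224548
gap 0.0112159489792559 [-0.036   1.0328 -2.6985] 13.3667
[np.float64(0.5967016108214139), np.float64(-0.11199750761842885)] 0.01122936608933052 14.4
[(array([402., 239., 433., 280.]), 0.92), (array([308., 296., 351., 332.]), 0.71), (array([339., 252., 378., 281.]), 0.59), (array([272., 165., 278., 185.]), 0.54)]
```

View pics/held.png

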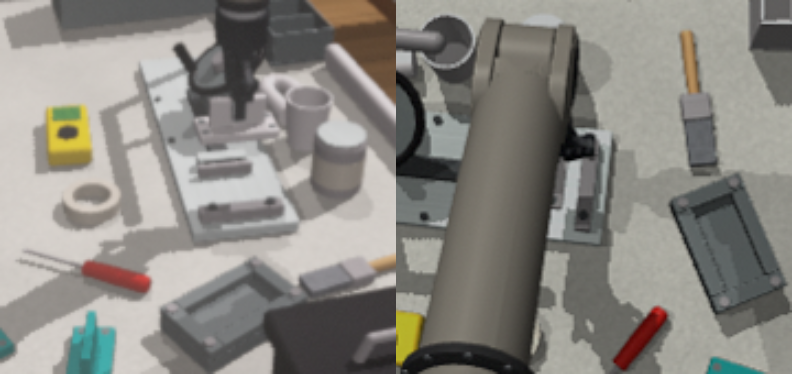

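The mould is empty and the moulding is held level above the fixture. Next I'll lower it, feel for the bed and release.

```bash
python3 - <<'E'
from fx import *
FZ=np.load("FP.npy"); c=list(W(FZ,[0,-.105,0])[:2])
move_l([*c,.066],v=.12); pause(.2); f0=get_force(); print(f0)
z=.066
while z>.046:
    z-=.001; move_l([*c,z],v=.03); f=get_force()
    if f[2]-f0[2]>3: break
print("contact z",z,f,get_tcp_pos())
set_gripper(.035); pause(.2); 
move_l([*c,.20],v=.15); print(get_clock(),get_force())
reach([c[0]-.06,c[1],.30],down(FZ[3]-np.pi/2)); 
P=read_camera("wrist");T=read_camera("top");save(P,"p3")
m=masks_of(P,"moulding"); print([(np.round(d["bbox"]),d["conf"]) for d in m])
u=proj(A(P),[*c,.05])[0]
d=min(m,key=lambda d:np.hypot(*(np.array(d["bbox"]).reshape(2,2).mean(0)-u)))
p,e=fit([(A(P),d["pixels"].astype(float))],MLD,[*c,.02,FZ[3]],(0,1,3)); print(p,e,"in fixture",Rz(-FZ[3])@(p[:3]-FZ[:3]),p[3]-FZ[3])
E
```

```text
[ 0.2979 -0.8241 -3.3164]
contact z 0.05399999999999999 [-1.8154 -0.3925  2.1449] [ 0.5969 -0.1121  0.0545]
20.55 [ 0.1714 -0.0828  0.3744]
[(array([391., 377., 456., 419.]), 0.92), (array([451., 281., 560., 340.]), 0.73), (array([245.,  48., 300., 167.]), 0.69)]
[ 0.596  -0.1118  0.02   -0.103 ] 0.07774199937387793 in fixture [-0.0007 -0.1048  0.02  ] -0.01174422311929256
```

View pics/p3.png

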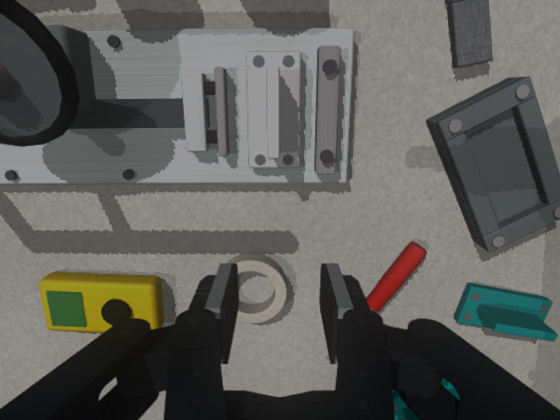

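The moulding lies square at (273,107), between the pad at (222,110) and the fence at (328,108), and is released. Next I'll grip the handle and start turning while watching the forces.

```bash
cat > wd.py <<'E'
from fx import *
FZ=np.load("FP.npy"); Rf=Rz(FZ[3]); L=np.radians(35)
zt=Rf@np.array([np.sin(L),0,-np.cos(L)]); yt=Rf@np.array([0,1.,0]); RT=np.c_[np.cross(yt,zt),yt,zt]
def tcp(th,off=np.zeros(3)): return W(FZ,hp(th,.050))+.011*zt+off
def er(th): return Rf@(np.cos(th)*e1+np.sin(th)*e2)
def et(th): return Rf@(-np.sin(th)*e1+np.cos(th)*e2)
AX=Rf@ax
def thof(p,off): 
    d=Rf.T@(np.array(p)-.011*zt-off-FZ[:3])-np.array([.04,.13,.12]); return np.arctan2(d@e2,d@e1),np.hypot(d@e2,d@e1)
E
python3 - <<'E'
from wd import *
th=FZ[6]
print(solve_ik(tcp(th),RT))
set_gripper(.07)
reach(tcp(th)-.13*zt,RT); pause(.2); print("baseline",get_force(),get_joints(),get_clock())
P=read_camera("wrist");save(P,"h4");m=masks_of(P,"handle_grip");print("pred",proj(A(P),W(FZ,hp(th,.046))),proj(A(P),W(FZ,hp(th,.07))))
for d in m[:2]: print(d["bbox"],d["conf"],np.argwhere(d["pixels"]).mean(0)[::-1])
E
```

```text
[ 0.0215  0.2868 -0.564   2.1824  1.2613  0.4933 -0.0922]
baseline [-0.5885 -0.8502 -0.9859] [-0.0461 -0.0272 -0.5253  2.2105  0.6938  0.5642  0.3813] 23.6667
pred [[279.7123 206.1604]] [[279.7693 219.533 ]]
[265.6, 179.2, 296.6, 231.8] 0.87 [280.4614 204.69  ]
```

```bash
python3 - <<'E'
from wd import *
th=FZ[6]; f0=np.array(get_force())
move_l(tcp(th),v=.12); print("in",get_force()-f0)
set_gripper(0,30); pause(.1); print("gap",get_finger_gap(),get_force()-f0,thof(get_tcp_pos(),0))
np.save("f0.npy",f0)
t=th
while t<th+1.2:
    t+=.12; move_l(tcp(t),v=.07); f=get_force()-f0
    print(round(t,2),"th,r",np.round(thof(get_tcp_pos(),0),4),"rad/tan/ax",np.round([f@er(t),f@et(t),f@AX],2))
print(get_finger_gap(),get_clock())
E
```

```text
in [ 0.4131 -0.7322  1.3821]
gap 0.021032431566453052 [-4.1557 -0.89    6.2823] (np.float64(-2.767001684089737), np.float64(0.05794569699263428))
3.63 th,r [-2.6371  0.0581] rad/tan/ax [-0.59 -1.27  7.56]
3.75 th,r [-2.5147  0.0583] rad/tan/ax [-0.63  0.38  6.35]
3.87 th,r [-2.3952  0.0584] rad/tan/ax [0.11 0.32 8.5 ]
3.99 th,r [-2.2758  0.0586] rad/tan/ax [1.06 0.12 8.13]
4.11 th,r [-2.1566  0.0587] rad/tan/ax [0.74 0.75 7.68]
4.23 th,r [-2.0378  0.0588] rad/tan/ax [0.7  0.49 7.67]
4.35 th,r [-1.9184  0.0589] rad/tan/ax [0.78 0.47 7.47]
4.47 th,r [-1.8003  0.059 ] rad/tan/ax [0.9  1.83 7.83]
4.59 th,r [-1.6812  0.0591] rad/tan/ax [1.49 1.62 6.96]
4.71 th,r [-1.5626  0.0592] rad/tan/ax [1.29 0.66 8.37]
0.020853625047906454 28.1917
```

```bash
python3 - <<'E'
from wd import *
P=read_camera("side");T=read_camera("top")
for p in(P,T):
  for n in("pad","handle_grip"): print([(np.round(d["bbox"]),round(d["conf"],2)) for d in recognise(p,n)[:2]])
a=cv2.resize(P["img"][120:270,230:380,::-1],(400,400));b=cv2.resize(T["img"][80:230,140:290,::-1],(400,400))
cv2.imwrite("pics/w5.png",np.hstack([a,b]))
E
```

```text
[]
[(array([340., 205., 369., 240.]), 0.75), (array([329., 186., 354., 219.]), 0.55)]
[(array([250., 159., 254., 186.]), 0.42)]
[(array([ 84.,  92., 300., 200.]), 0.16)]
```

View pics/w5.png

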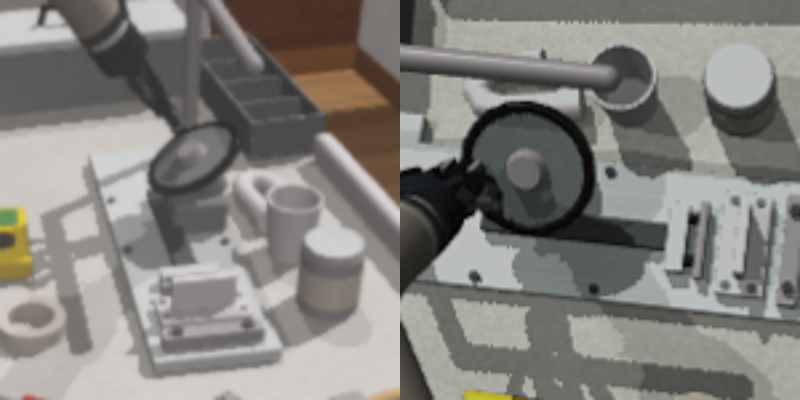

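The handle has swung round to the +y side, as intended, and the pad follows. I'll keep winding to just before the expected contact.

```bash
cat >> wd.py <<'E'
def step(t,f0,n=3):
    move_l(tcp(t),v=.07); F=[]
    for _ in range(n): pause(.03); F.append(get_force()-f0)
    f=np.mean(F,0); return [f@er(t),f@et(t),f@AX]
E
python3 - <<'E'
from wd import *
f0=np.load("f0.npy"); t=FZ[6]+1.2
while t<9.4:
    t+=.15; s_=step(t,f0,1)
    print(round(t,2),"th,r",np.round(thof(get_tcp_pos(),0),3),"rad/tan/ax",np.round(s_,2))
    if np.abs(s_[0])>12 or abs(s_[1])>12: print("STOP");break
print(get_finger_gap(),get_clock(),get_joints())
np.save("t.npy",t)
E
```

```text
4.86 th,r [-1.412  0.059] rad/tan/ax [2.08 1.7  7.36]
5.01 th,r [-1.263  0.059] rad/tan/ax [2.41 1.47 5.84]
5.16 th,r [-1.114  0.059] rad/tan/ax [1.47 0.92 6.09]
5.31 th,r [-0.964  0.059] rad/tan/ax [1.84 1.38 6.11]
5.46 th,r [-0.814  0.059] rad/tan/ax [1.83 1.8  6.9 ]
5.61 th,r [-0.663  0.059] rad/tan/ax [1.94 1.04 7.25]
5.76 th,r [-0.512  0.059] rad/tan/ax [2.14 1.85 7.41]
5.91 th,r [-0.36   0.059] rad/tan/ax [1.2  0.32 7.75]
6.06 th,r [-0.207  0.059] rad/tan/ax [0.69 0.06 8.8 ]
6.21 th,r [-0.053  0.059] rad/tan/ax [1.04 0.31 8.8 ]
6.36 th,r [0.102 0.058] rad/tan/ax [ 0.68 -0.01  9.83]
6.51 th,r [0.256 0.058] rad/tan/ax [-0.73  1.98 12.12]
6.66 th,r [0.409 0.058] rad/tan/ax [-1.31  0.81 13.25]
6.81 th,r [0.561 0.058] rad/tan/ax [-1.97  0.89 13.56]
6.96 th,r [0.71  0.058] rad/tan/ax [-2.52  1.06 14.38]
7.11 th,r [0.859 0.058] rad/tan/ax [-2.9   0.56 15.67]
7.26 th,r [1.006 0.057] rad/tan/ax [-2.49  0.28 14.85]
7.41 th,r [1.153 0.057] rad/tan/ax [-4.04  1.67 14.14]
7.56 th,r [1.299 0.057] rad/tan/ax [-4.05  1.   13.14]
7.71 th,r [1.447 0.057] rad/tan/ax [-5.16  1.07 11.95]
7.86 th,r [1.593 0.057] rad/tan/ax [-4.79  0.64 11.69]
8.01 th,r [1.738 0.057] rad/tan/ax [-4.98  1.23  9.64]
8.16 th,r [1.884 0.057] rad/tan/ax [-6.12  0.55  8.8 ]
8.31 th,r [2.028 0.057] rad/tan/ax [-5.69  0.4   8.18]
8.46 th,r [2.171 0.057] rad/tan/ax [-5.51 -0.18  6.51]
8.61 th,r [2.313 0.057] rad/tan/ax [-5.06  0.36  6.04]
8.76 th,r [2.455 0.057] rad/tan/ax [-5.35  0.04  7.32]
8.91 th,r [2.596 0.057] rad/tan/ax [-5.16  0.52  7.68]
9.06 th,r [2.738 0.057] rad/tan/ax [-3.89 -0.06  9.8 ]
9.21 th,r [2.883 0.057] rad/tan/ax [-3.19 -0.65 10.56]
9.36 th,r [3.031 0.057] rad/tan/ax [-2.27 -1.47 12.68]
9.51 th,r [-3.099  0.058] rad/tan/ax [-0.72  0.06 14.6 ]
0.020715773505513402 38.5583 [-0.0599  0.2569 -0.4332  2.2092  1.2485  0.4346 -0.0747]
```

```bash
python3 - <<'E'
from wd import *
f0=np.load("f0.npy"); t=float(np.load("t.npy")); lo=0
while t<10.95:
    t+=.1; s_=step(t,f0,1); a=thof(get_tcp_pos(),0)[0]%(2*np.pi)+2*np.pi
    print(round(t,2),"lag",round(t-a,3),"rad/tan/ax",np.round(s_,2))
    lo=lo+1 if s_[1]<-1.8 else 0
    np.save("t.npy",t)
    if lo>=2: print("TIGHT?");break
print(get_finger_gap(),get_clock())
p=read_camera("wrist");save(p,"w6");T=read_camera("top");S=read_camera("side")
a=cv2.resize(p["img"][:,:,::-1],(400,300));b=cv2.resize(T["img"][140:215,220:320,::-1],(400,300),interpolation=cv2.INTER_CUBIC)
c=cv2.resize(S["img"][200:260,265:345,::-1],(400,300),interpolation=cv2.INTER_CUBIC)
cv2.imwrite("pics/w6.png",np.vstack([np.hstack([a,b]),np.hstack([c,c*0])]))
E
```

```text
9.61 lag 0.048 rad/tan/ax [ 0.23 -0.66 16.52]
9.71 lag 0.044 rad/tan/ax [ 0.81 -1.02 16.86]
9.81 lag 0.04 rad/tan/ax [ 0.61 -1.47 16.96]
9.91 lag 0.035 rad/tan/ax [ 0.64 -0.92 16.71]
10.01 lag 0.031 rad/tan/ax [ 1.54 -0.95 15.82]
10.11 lag 0.027 rad/tan/ax [ 2.53  0.06 15.43]
10.21 lag 0.023 rad/tan/ax [ 3.06 -0.52 14.16]
10.31 lag 0.019 rad/tan/ax [ 2.84 -0.76 13.55]
10.41 lag 0.016 rad/tan/ax [ 3.08 -0.59 13.38]
10.51 lag 0.014 rad/tan/ax [ 3.66 -0.4  11.89]
10.61 lag 0.012 rad/tan/ax [ 2.58 -0.44 12.19]
10.71 lag 0.01 rad/tan/ax [ 4.18 -0.95 11.12]
10.81 lag 0.008 rad/tan/ax [ 4.4   0.16 10.4 ]
10.91 lag 0.006 rad/tan/ax [4.16 0.04 9.4 ]
11.01 lag 0.004 rad/tan/ax [4.4  0.54 8.97]
0.0206677661956752 42.9083
```

View pics/w6.png

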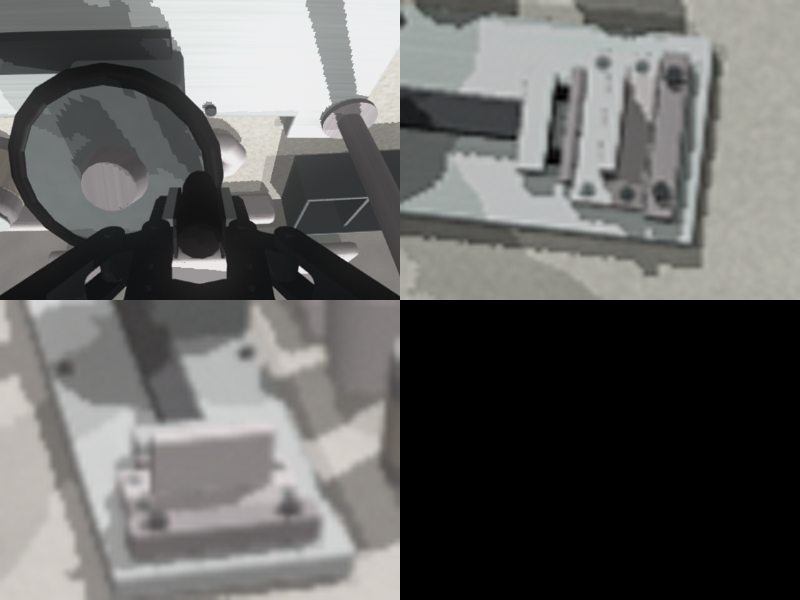

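The pad is against the moulding, and the moulding is at or within about a millimetre of the fence. I'll continue in fine steps with averaged forces, capped at 11.45 rad.

```bash
python3 - <<'E'
from wd import *
f0=np.load("f0.npy"); t=float(np.load("t.npy")); lo=0;k=0
while t<11.42:
    t+=.07; s_=step(t,f0,4); a=thof(get_tcp_pos(),0)[0]%(2*np.pi)+2*np.pi
    print(round(t,2),"lag",round(t-a,3),"rad/tan/ax",np.round(s_,2))
    np.save("t.npy",t); lo=lo+1 if s_[1]<-2 else 0
    if lo>=2: print("TIGHT");break
print(get_finger_gap(),get_clock())
E
```

```text
11.08 lag 0.008 rad/tan/ax [ 4.8  -0.46  8.9 ]
11.15 lag 0.008 rad/tan/ax [ 4.6  -0.56  8.61]
11.22 lag 0.007 rad/tan/ax [ 4.58 -0.41  7.98]
11.29 lag 0.006 rad/tan/ax [ 4.66 -0.58  8.13]
11.36 lag 0.007 rad/tan/ax [ 5.05 -1.05  7.66]
11.43 lag 0.009 rad/tan/ax [ 4.45 -1.39  7.94]
0.02097339582117509 45.4583
```

The tangential resistance starts rising at about 11.28 rad, close to the visual estimate of 11.1. I need a little more for roughly 20 N.

```bash
python3 - <<'E'
from wd import *
f0=np.load("f0.npy"); t=float(np.load("t.npy"))
while t<11.64:
    t+=.05; s_=step(t,f0,4); a=thof(get_tcp_pos(),0)[0]%(2*np.pi)+2*np.pi
    print(round(t,2),"lag",round(t-a,3),"rad/tan/ax",np.round(s_,2))
    np.save("t.npy",t)
    if s_[1]<-2.4: print("TIGHT");break
print(get_finger_gap(),get_clock())
E
```

```text
11.48 lag 0.013 rad/tan/ax [ 4.21 -1.94  7.69]
11.53 lag 0.016 rad/tan/ax [ 4.86 -1.88  7.72]
11.58 lag 0.018 rad/tan/ax [ 4.51 -2.64  7.81]
TIGHT
0.021207994740765183 46.7083
```

```bash
python3 - <<'E'
from wd import *
t=float(np.load("t.npy"))
set_gripper(.06); pause(.1); print(get_force()-np.load("f0.npy"))
move_l(np.array(get_tcp_pos())-.14*zt,v=.12); print(get_clock())
q=W(FZ,[-.10,-.04,.36]); reach(q,down(FZ[3]-np.pi/2))
P=read_camera("wrist");m=masks_of(P,"moulding");h=masks_of(P,"handle_grip");th=t
print("handle pred",proj(A(P),W(FZ,hp(th,.046)))[0],[ (np.argwhere(d["pixels"]).mean(0)[::-1],d["conf"]) for d in h])
c=W(FZ,[0,-.1217,.04]);u=proj(A(P),c)[0];d=min(m,key=lambda d:np.hypot(*(np.array(d["bbox"]).reshape(2,2).mean(0)-u)))
p,e=fit([(A(P),d["pixels"].astype(float))],MLD,[*c[:2],.02,FZ[3]],(0,1,3)); print(e,"in fixture",Rz(-FZ[3])@(p[:3]-FZ[:3]),p[3]-FZ[3])
b=np.array(u).astype(int);x0=max(b[0]-170,0);y0=max(b[1]-100,0)
cv2.imwrite("pics/end.png",cv2.resize(P["img"][y0:y0+220,x0:x0+300,::-1],None,fx=2.5,fy=2.5)); print(get_clock())
E
```

```text
[-1.1576 -0.2228  1.0387]
48.6833
handle pred [4.8222 9.6149] [(array([13.5802, 12.7153]), 0.62)]
0.11114470281186152 in fixture [-0.0016 -0.1221  0.02  ] -0.020928825398186232
50.575
```

View pics/end.png

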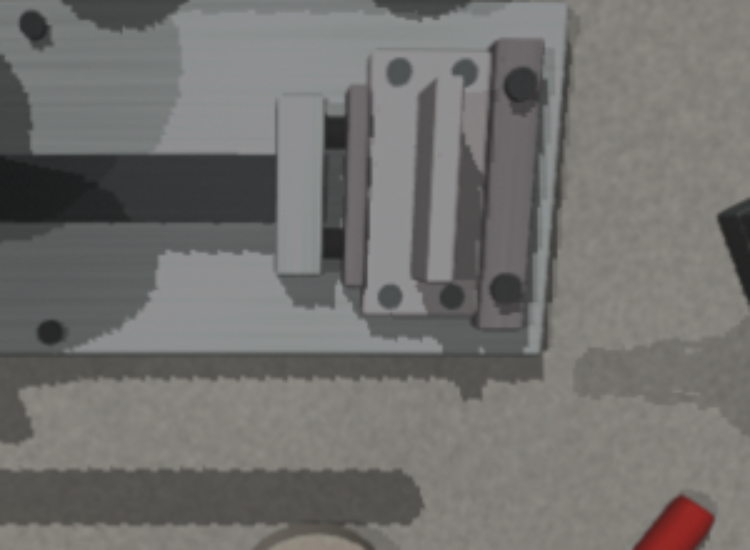

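The picture shows the moulding at (427,180) seated against the fence at (510,180), with the pad at (357,185) pressing on it and no gaps. The handle stayed where it was left.

```bash
python3 -c "
from rig import *
print(hand_in())"
```

```text
the job is handed in; nothing more can be done
None
```

The moulding is clamped flat against the fence, with the pad at an estimated 20–25 N judged from the rise in handle force, and both moulding and handle are let go; the job was handed in at about 51 s, and no verdict came back.

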